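# Return the setting rings to the gauge tray

### The job

Put the four steel setting rings away in the wooden gauge tray: each one flat in the round recess of its own size, down on the felt. They are precision gauges, so set them down gently and do not drop them. The two smooth, thin-walled bushes among them are workpieces, not gauges: leave them standing where they are.

Things in the scene. Friction and masses are not known exactly. Their poses are not given: they have to be found in the camera images.
- ring67_center (a point): The largest of four steel setting rings (loose, 0.56 kg): thick-walled, outer diameter 67 mm, bore 32 mm, height 26 mm, a darker knurled band round its outside, lying flat on the bench at the start (bench top at z = 0). The point is its centre, half-way up; z along its axis, up.
- ring54_center (a point): The second largest of four steel setting rings (loose, 0.35 kg): thick-walled, outer diameter 54 mm, bore 24 mm, height 24 mm, a darker knurled band round its outside, lying flat on the bench at the start (bench top at z = 0). The point is its centre, half-way up; z along its axis, up.
- ring41_center (a point): The third largest of four steel setting rings (loose, 0.19 kg): thick-walled, outer diameter 41 mm, bore 16 mm, height 22 mm, a darker knurled band round its outside, lying flat on the bench at the start (bench top at z = 0). The point is its centre, half-way up; z along its axis, up.
- ring28_center (a point): The smallest of four steel setting rings (loose, 0.08 kg): thick-walled, outer diameter 28 mm, bore 10 mm, height 20 mm, a darker knurled band round its outside, lying flat on the bench at the start (bench top at z = 0). The point is its centre, half-way up; z along its axis, up.
- seat67 (a point): Recess for the 67 mm ring: round, 78 mm across, 8 mm deep, straight walls, dark felt floor, in the middle of a fixed wooden block 90 mm square. Point: centre of the recess floor, 20 mm above the bench; z up, x and y along the block's sides. The four blocks fill a fixed tray 200 mm square, two by two in any order, 92 mm apart; block tops and tray rim level, 28 mm above the bench.
- seat54 (a point): Recess for the 54 mm ring: round, 65 mm across, 8 mm deep, straight walls, dark felt floor, in the middle of a fixed wooden block 90 mm square. Point: centre of the recess floor, 20 mm above the bench; z up, x and y along the block's sides. The four blocks fill a fixed tray 200 mm square, two by two in any order, 92 mm apart; block tops and tray rim level, 28 mm above the bench.
- seat41 (a point): Recess for the 41 mm ring: round, 52 mm across, 8 mm deep, straight walls, dark felt floor, in the middle of a fixed wooden block 90 mm square. Point: centre of the recess floor, 20 mm above the bench; z up, x and y along the block's sides. The four blocks fill a fixed tray 200 mm square, two by two in any order, 92 mm apart; block tops and tray rim level, 28 mm above the bench.
- seat28 (a point): Recess for the 28 mm ring: round, 39 mm across, 8 mm deep, straight walls, dark felt floor, in the middle of a fixed wooden block 90 mm square. Point: centre of the recess floor, 20 mm above the bench; z up, x and y along the block's sides. The four blocks fill a fixed tray 200 mm square, two by two in any order, 92 mm apart; block tops and tray rim level, 28 mm above the bench.
- bush_wide_center (a point): A turned steel bush, a workpiece and not a gauge (loose): thin-walled and smooth, no knurl, outer diameter 54 mm, bore 44 mm, height 26 mm, standing on the bench. The point is its centre, half-way up; z along its axis.
- bush_tall_center (a point): A turned steel bush, a workpiece and not a gauge (loose): thin-walled and smooth, no knurl, outer diameter 41 mm, bore 33 mm, height 34 mm, standing on the bench. The point is its centre, half-way up; z along its axis.
There are look-alikes about, which are no part of the job. What is shaped like the part that bears ring41_center but orange, pink or red is not meant.

How it is judged:
By the outcome, as a careful person would: the job done as asked, in the order asked, and still so for the second after the job is handed in, with the robot touching nothing.
It also fails if it takes over 102 s, if anything falls off the work surface, if the arm or the gripper's body presses on something with over 40 N, if the wrist force passes 120 N, or if a joint passes its speed limit or range.

### The arm

A 6-joint arm with a two-finger parallel gripper is mounted at the origin on the work surface. World frame = base frame: x ahead of the robot, y to its left, z up, the work surface at z = 0. Lengths are in m, angles in degrees, forces in N, time in s.
With the tool pointing down it reaches from about 0.35 to 0.875 m from the base axis. Payload 4.2 kg.
Tool frame: the origin (TCP) lies between the finger pads; the fingertips stand 25 mm ahead of it and the grasp point (between the pads) lies 6 mm ahead of it; z points along the fingers, x is the direction in which the jaws open and shut, and the axes are right-handed (so a half turn about z gives the same grasp; the last joint's range is limited). The gripper opens to 87 mm and grips with 3 to 60 N. Pads are 19 mm wide; open, the fingers measure 117 mm over their backs; the gripper's body (75 mm by 190 mm) begins 51 mm behind the grasp point.
Start: joints at [82.827, 22.042, 0.453, 0, -68.411, -14.817], TCP at [0.234, 0.58, 0.248] pointing down, gripper open.
Joint ranges: [-179.83, 179.83], [-69.29, 118.12], [-61.27, 80.66], [-181.25, 117.63], [-171.15, -9.14], [-177.46, 177.46]. Speed limits (degrees/s): [159.86, 159.86, 180, 180, 180, 180].

### API

Orientations are given as a 3x3 rotation matrix whose columns are the frame's x, y, z axes.
In Python, from rig import robot, viewer, job, nets gives the robot as it stands.
- The arm moves only by the tool apply_moves, never from a script. Its argument "increments" is a list of rows, each a list of 3 entries, a list of its own where there are three numbers: the shift along the tool's x, y, z in mm, then the turn, a rotation vector about the tool's x, y, z in degrees, then the finger opening in mm, from 0 to 87. A call has 1 to 20 rows; each row shifts and turns the commanded pose from where the row before left it, along the tool's axes as they then stand; what a row does not reach is not made up. A row lasts 1/12 s, in which the tool goes at most 41.7 mm and 7.16 degrees, less where a joint would pass 70% of its speed; a pose out of reach is approached as far as the arm can. A call with a gripper value outside its range is refused whole. The fingers move at their own pace and stop on an object; "squeeze" is the grip in N (left out, the last holds). Time passes only in rows, so rows that do not move let the fingers close. It gives the time, the measured TCP pose, the force and the opening at its end, in the units of the state.
- robot.get_state(): the state, without advancing time (a new reading comes with each control period).
- viewer.grab_frame(name): name is "side" or "top"; returns the picture (384x512x3 uint8, red, green, blue); there is no depth.
- viewer.get_calibration(name): a dict with "fovy" (degrees; the focal length in pixels is half the picture's height over the tangent of half this angle, whatever the lens; pixels are square), "cx", "cy" (the principal point, pixels), "extrinsics" (4x4, takes a point from camera to world coordinates). Camera axes: x right, y down, z forward; pixel columns grow to the right and rows downward; lengths in m; the calibration is good to about 2 mm. A picture is of the moment at which its call begins. get_calibration takes no time and is no camera call.
- job.hand_in(): hands the job in, once; it reports no verdict.
Trained networks look in the newest picture that a camera, given by its name, has taken for a name from the list of things; names that differ only in an ending like _2 or _b are one class to them, and where a whole thing is asked for, a point or a joint stands for the part that bears it (a point fixed in the world has none). Each returns a list of dicts, best first, with "conf" (0 to 1); they miss things now and then, are a little off and sometimes report something else, mostly with a low value. They report only what shows in the picture. A call takes as long as a camera call. They do not tell look-alikes from the thing itself.
- nets.find_in(camera, target): "point" ([x, y, z] in m, in world coordinates, good to about 4 mm: the middle of the surface that is visible of it).
- nets.landmark_of(camera, target): "point" ([x, y, z] in m, in world coordinates, good to about 4 mm: a listed point, or the origin of a listed thing).
The state is a dict: "time": time; "joint_pos": joint angles; "joint_vel": joint speeds; "effort": joint torques, N m; "tool_pos": TCP position; "tool_rot": TCP orientation; "contact_force": force on the tool from outside, world axes, zero at the start; "moment": the same for the moment, N m; "grip_width": finger opening in m.
Only numpy, scipy, OpenCV 4.12 (cv2) and the standard library are available. Lean on these libraries where they do the work, as an engineer would, in place of code of your own. Each camera call takes 0.05 s, during which the arm holds its last target. There are 200 camera calls.

## Working session

There is one attempt and no reset: what is moved stays moved. The work goes in short steps, Python scripts to look and compute and a tool call to move; the robot and the scene stay as the last step left them, time stands still between calls to the robot, and variables do not carry over. Pictures are saved under pics/ and viewed, about 12 in all and at most 16, crops included, and the job is handed in when it is done.

Besides the shell and the picture viewer there is one more tool, called after "Call:" by a JSON object that holds its "op" and its "data", one argument or row to a line. apply_moves: Moves the arm, as the interface text tells. Its arguments: {"type":"object","properties":{"increments":{"type":"array","items":{"type":"array"}},"squeeze":{"type":"number"}},"required":["increments"]}

```bash
mkdir -p pics
python3 - <<'E'
from rig import robot, viewer, job, nets
import cv2, numpy as np
s=robot.get_state(); print(s['time'],s['tool_pos'],s['tool_rot'],s['grip_width'])
for c in('top','side'):
    im=viewer.grab_frame(c); cv2.imwrite(f'pics/{c}0.png',im[:,:,::-1])
    k=viewer.get_calibration(c); print(c,k)
    for n in ['ring67_center','ring54_center','ring41_center','ring28_center','seat67','seat54','seat41','seat28','bush_wide_center','bush_tall_center']:
        E=np.linalg.inv(np.array(k['extrinsics'])); f=192/np.tan(np.radians(k['fovy']/2))
        for d in nets.landmark_of(c,n)[:3]:
            p=E[:3,:3]@np.array(d['point'])+E[:3,3]
            print(c,n,np.round(d['point'],3),round(d['conf'],2),np.round([k['cx']+f*p[0]/p[2],k['cy']+f*p[1]/p[2]]))
E
```

```text
0.0 [0.23379673 0.5790192  0.24644881] [[-3.74606201e-01 -9.27183715e-01 -7.43461239e-04]
 [-9.27181304e-01  3.74606925e-01 -2.11692433e-03]
 [ 2.24128349e-03 -1.03689620e-04 -9.99997483e-01]] 0.08682431342083201
top {'fovy': 49.43518449889457, 'cx': 255.27839604191465, 'cy': 192.83448699096778, 'extrinsics': array([[ 0.00322357, -0.9937399 ,  0.11167197,  0.39418024],
       [-0.99990431, -0.0047054 , -0.0130085 ,  0.00774   ],
       [ 0.01345252, -0.11161935, -0.99365998,  0.96294671],
       [ 0.        ,  0.        ,  0.        ,  1.        ]])}
top ring67_center [ 0.625 -0.052  0.013] 0.87 [276. 140.]
top ring54_center [ 0.584 -0.186  0.015] 0.94 [334. 157.]
top ring54_center [0.514 0.187 0.019] 0.47 [171. 186.]
top ring41_center [ 0.627 -0.048  0.012] 0.72 [274. 139.]
top ring41_center [0.402 0.029 0.017] 0.63 [240. 236.]
top ring41_center [ 0.517 -0.114  0.011] 0.62 [303. 186.]
top ring28_center [ 0.446 -0.152  0.012] 0.41 [320. 217.]
top seat67 [0.586 0.298 0.017] 0.8 [124. 155.]
top seat67 [0.499 0.282 0.019] 0.75 [129. 193.]
top seat67 [0.514 0.185 0.019] 0.55 [172. 187.]

[... 1372 characters left out ...]
284 0.023] 0.87 [179. 141.]
side seat67 [0.603 0.204 0.021] 0.62 [231. 141.]
side seat54 [0.506 0.187 0.02 ] 0.95 [204. 160.]
side seat54 [0.497 0.284 0.023] 0.87 [179. 141.]
side seat54 [0.603 0.204 0.021] 0.62 [231. 141.]
side seat41 [0.506 0.187 0.02 ] 0.95 [204. 160.]
side seat41 [0.497 0.284 0.023] 0.87 [179. 141.]
side seat41 [0.603 0.204 0.021] 0.62 [231. 141.]
side seat28 [0.506 0.187 0.02 ] 0.95 [204. 160.]
side seat28 [0.497 0.284 0.023] 0.87 [179. 141.]
side seat28 [0.603 0.204 0.021] 0.62 [231. 141.]
side bush_wide_center [ 0.522 -0.324  0.014] 0.85 [377. 312.]
side bush_tall_center [ 0.364 -0.284  0.017] 0.91 [297. 353.]
side bush_tall_center [0.604 0.2   0.022] 0.59 [232. 141.]
```

Run:
```python
import cv2
a=cv2.imread('pics/top0.png');b=cv2.imread('pics/side0.png')
cv2.imwrite('pics/top0b.png',cv2.resize(a[90:290,90:420],None,fx=2.4,fy=2.4,interpolation=cv2.INTER_CUBIC))
cv2.imwrite('pics/side0b.png',cv2.resize(b[90:390,130:430],None,fx=2,fy=2,interpolation=cv2.INTER_CUBIC))
```

```text
(no output)
```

View pics/top0b.png

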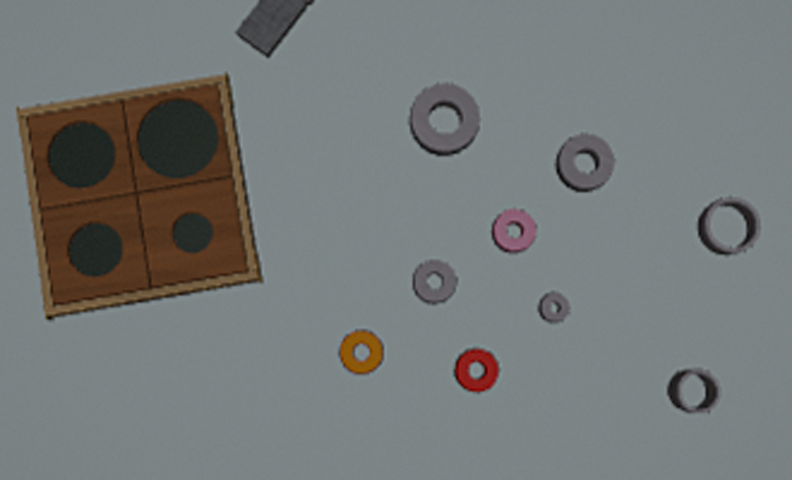

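View pics/side0b.png

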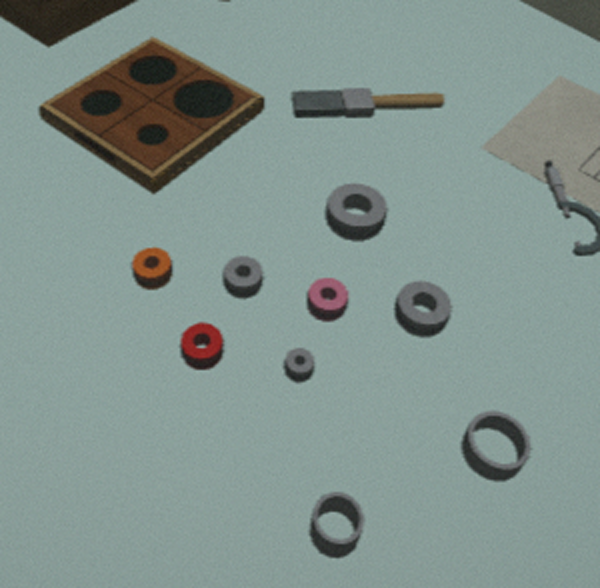

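The top crop shows the tray with seat54 at (81,154), seat67 at (177,138), seat41 at (95,248) and seat28 at (192,232). The grey rings are 67 (444,118), 54 (585,162), 41 (434,281) and 28 (553,307).

There are four candidates for ring41: grey (434,281), pink (513,230), orange (361,351) and red (476,370). Only the grey one is steel, so it is ring41. The bushes at (728,225) and (693,390) are thin-walled and stay put. The side view agrees. Next I'll measure positions by fitting silhouettes in both views.

```bash
cat > h.py <<'E'
from rig import robot, viewer, job, nets
import cv2, numpy as np
from scipy.optimize import least_squares
def proj(k,P):
    E=np.linalg.inv(np.array(k['extrinsics'])); f=192/np.tan(np.radians(k['fovy']/2))
    p=np.atleast_2d(P)@E[:3,:3].T+E[:3,3]; return np.c_[k['cx']+f*p[:,0]/p[:,2],k['cy']+f*p[:,1]/p[:,2]]
t=np.linspace(0,2*np.pi,60,endpoint=False); C=np.c_[np.cos(t),np.sin(t)]
def ringpts(x,y,r,h,z0=0): return np.vstack([np.c_[C*r+[x,y],np.full(60,z)] for z in(z0,z0+h)])
def cen(c):
    m=cv2.moments(c.astype(np.float32)); return np.array([m['m10'],m['m01']])/m['m00'],m['m00']
def hullcen(k,P): return cen(cv2.convexHull(proj(k,P).astype(np.float32)))
def fgmask(im,th=14):
    L=cv2.cvtColor(cv2.GaussianBlur(im,(3,3),0),cv2.COLOR_RGB2LAB).astype(float)
    bg=np.median(L.reshape(-1,3),0)
    bg=np.dstack([cv2.medianBlur(L[:,:,i].astype(np.uint8),101) for i in range(3)]).astype(float)
    return ((np.linalg.norm(L-bg,axis=2))>th).astype(np.uint8)
def fitring(im,k,x,y,d,h,z0=0,th=14):
    m=fgmask(im,th); cs,_=cv2.findContours(m,cv2.RETR_EXTERNAL,cv2.CHAIN_APPROX_NONE)
    c0=proj(k,[x,y,z0+h/2])[0]
    cs=[c for c in cs if cv2.contourArea(c)>30]
    c=min(cs,key=lambda c:np.linalg.norm(cen(c)[0]-c0)); cc,a=cen(cv2.convexHull(c))
    s=least_squares(lambda v:hullcen(k,ringpts(v[0],v[1],d/2,h,z0))[0]-cc,[x,y],x_scale=.01,diff_step=1e-3)
    return s.x,a/hullcen(k,ringpts(*s.x,d/2,h,z0))[1]
E
python3 - <<'E'
from h import *
R={'67':(.624,-.052,.067,.026),'54':(.585,-.186,.054,.024),'41':(.463,-.041,.041,.022),'28':(.447,-.152,.028,.020),'bw':(.522,-.325,.054,.026),'bt':(.367,-.285,.041,.034)}
for c in('top','side'):
    im=cv2.imread(f'pics/{c}0.png')[:,:,::-1].copy(); k=viewer.get_calibration(c)
    for n,v in R.items():
        for th in(8,14):
            x,a=fitring(im,k,*v,th=th); print(c,n,th,np.round(x,4),round(a,2))
    # felt
    hsv=im.astype(int).sum(2); m=(hsv<(150 if c=='top' else 130)).astype(np.uint8)
    cs,_=cv2.findContours(m,cv2.RETR_EXTERNAL,cv2.CHAIN_APPROX_NONE)
    for q in cs:
        if 80<cv2.contourArea(q)<3000:
            cc,a=cen(q)
            s=least_squares(lambda w:proj(k,[w[0],w[1],.022])[0]-cc,[.5,.2],x_scale=.01,diff_step=1e-3).x
            print(c,'dark',np.round(cc),a,np.round(s,4))
    # tray outline
    m=fgmask(im,14); cs,_=cv2.findContours(m,cv2.RETR_EXTERNAL,cv2.CHAIN_APPROX_NONE)
    q=max([q for q in cs if cv2.pointPolygonTest(q,tuple(map(float,proj(k,[.55,.243,.02])[0])),False)>0] or cs,key=cv2.contourArea)
    b=cv2.approxPolyDP(cv2.convexHull(q),6,True)[:,0].astype(float)
    for p in b: print(' corner z=.028',p,np.round(least_squares(lambda w:proj(k,[w[0],w[1],.028])[0]-p,[.5,.2],x_scale=.01,diff_step=1e-3).x,4))
E
```

```text
top 67 8 [ 0.6254 -0.0491] 1.06
top 67 14 [ 0.6251 -0.0491] 1.0
top 54 8 [ 0.5839 -0.1846] 1.04
top 54 14 [ 0.5839 -0.1847] 0.99
top 41 8 [ 0.4679 -0.0395] 1.1
top 41 14 [ 0.4678 -0.0391] 1.07
top 28 8 [ 0.4442 -0.1531] 1.14
top 28 14 [ 0.4444 -0.153 ] 1.01
top bw 8 [ 0.5229 -0.3223] 1.03
top bw 14 [ 0.5229 -0.3218] 0.98
top bt 8 [ 0.3666 -0.2823] 1.05
top bt 14 [ 0.3665 -0.2818] 0.98
top dark [129. 193.] 395.0 [0.4976 0.2807]
top dark [169. 186.] 215.5 [0.5143 0.1901]
top dark [123. 154.] 614.5 [0.5879 0.2976]
top dark [144. 170.] 109.0 [0.5516 0.2484]
top dark [164. 147.] 888.5 [0.6045 0.2058]
top dark [ 33. 133.] 2839.5 [0.6352 0.5049]
top dark [65. 62.] 349.5 [0.8068 0.4412]
top dark [451.  52.] 1018.5 [ 0.8396 -0.469 ]
 corner z=.028 [184. 120.] [0.6667 0.1597]
 corner z=.028 [199. 207.] [0.4667 0.1217]
 corner z=.028 [109. 223.] [0.4301 0.3211]
 corner z=.028 [ 97. 135.] [0.6302 0.3568]
side 67 8 [ 0.6262 -0.0515] 1.06
side 67 14 [ 0.626  -0.0514] 1.0
side 54 8 [ 0.5844 -0.1875] 1.06
side 54 14 [ 0.5846 -0.1874] 1.02
side 41 8 [ 0.4691 -0.0412] 1.07
side 41 14 [ 0.4688 -0.0418]
[... 187 characters left out ...]
61 -0.2853] 1.02
side dark [206. 157.] 108.5 [0.5164 0.1925]
side dark [208. 165.] 237.5 [0.5033 0.1656]
side dark [180. 141.] 181.5 [0.4996 0.2826]
side dark [231. 139.] 418.0 [0.6066 0.208 ]
side dark [206. 125.] 245.0 [0.5904 0.2993]
side dark [32. 96.] 2591.0 [0.2739 0.7252]
side dark [144.   7.] 102.5 [0.8489 1.1329]
 corner z=.028 [ 0. 49.] [0.2794 1.0715]
 corner z=.028 [54.  6.] [0.5535 1.3386]
 corner z=.028 [77.  0.] [0.6524 1.3472]
 corner z=.028 [218.   1.] [1.1247 0.9844]
 corner z=.028 [299.  44.] [1.118 0.48 ]
 corner z=.028 [261. 146.] [0.6442 0.1334]
 corner z=.028 [207. 187.] [0.457  0.1004]
 corner z=.028 [ 12. 126.] [0.1861 0.5996]
 corner z=.028 [ 0. 98.] [0.1979 0.7569]
```

```bash
cat >> h.py <<'E'
def intrm(P): return cv2.convexHull(P.astype(np.float32))
def seats(x,y,th):
    u=np.array([np.cos(th),np.sin(th)]);v=np.array([-u[1],u[0]]);c=np.array([x,y])
    return {'54':c+.046*(u+v),'67':c+.046*(u-v),'41':c+.046*(v-u),'28':c-.046*(u+v)}
RS={'67':.039,'54':.0325,'41':.026,'28':.0195}
def fitray(cams,ths):
    obs=[]
    for c in cams:
        im=cv2.imread(f'pics/{c}0.png')[:,:,::-1].astype(int); k=viewer.get_calibration(c)
        L=im.sum(2); warm=im[:,:,0]-im[:,:,2]
        m=((L<ths[c])&(warm<12)).astype(np.uint8)
        cs,_=cv2.findContours(m,cv2.RETR_EXTERNAL,cv2.CHAIN_APPROX_NONE)
        cs=[q for q in cs if cv2.contourArea(q)>60]
        for n,p in seats(.551,.243,.18).items():
            p0=proj(k,[*p,.022])[0]; q=min(cs,key=lambda q:np.linalg.norm(cen(q)[0]-p0)); obs.append((c,k,n,*cen(q)))
    def mod(k,n,p):
        r=RS[n]; A=intrm(proj(k,np.c_[C*r+p,np.full(60,.028)])); B=intrm(proj(k,np.c_[C*r+p,np.full(60,.02)]))
        return cen(cv2.intersectConvexConvex(A,B)[1])
    f=lambda w:np.concatenate([mod(k,n,seats(*w)[n])[0]-cc for c,k,n,cc,a in obs])
    s=least_squares(f,[.551,.243,.18],x_scale=[.01,.01,.1],diff_step=1e-3)
    print(cams,np.round(s.x,4),'res',np.round(s.fun,1).tolist(),[round(a/mod(k,n,seats(*s.x)[n])[1],2) for c,k,n,cc,a in obs])
    return s.x
E
python3 - <<'E'
from h import *
T={'top':180,'side':180}
fitray(['top'],T);fitray(['side'],T);w=fitray(['top','side'],T)
print({k:np.round(v,4) for k,v in seats(*w).items()})
E
```

```text
['top'] [0.55   0.2423 0.1812] res [-0.0, -0.0, -0.0, -0.1, 0.0, 0.0, -0.0, 0.1] [0.89, 0.91, 0.86, 0.81]
['side'] [0.5516 0.2421 0.1815] res [0.0, 0.0, -0.1, 0.0, 0.1, 0.1, -0.0, -0.1] [0.94, 0.96, 0.93, 0.86]
['top', 'side'] [0.5507 0.2421 0.1814] res [0.1, -0.3, 0.1, -0.3, 0.2, -0.3, 0.1, -0.2, -0.3, 0.1, -0.4, 0.2, -0.2, 0.2, -0.4, 0.0] [0.89, 0.91, 0.86, 0.81, 0.94, 0.96, 0.93, 0.86]
{'54': array([0.5876, 0.2957]), '67': array([0.6042, 0.2052]), '41': array([0.4971, 0.2791]), '28': array([0.5137, 0.1886])}
```

Call:
{"op": "apply_moves", "data": {
  "increments": [
    [[0,0,0],[0,0,0],87]
  ]
}}

```text
time: 1.18
tool_pos: [0.234, 0.5795, 0.2475]
tool_rot: [[-0.374, -0.927, -0.0], [-0.927, 0.374, -0.0], [0.0, 0.0, -1.0]]
contact_force: [0.9, 0.0, -1.3]
grip_width: 0.0869
```

The fits agree to about 2 mm. The tray centre is (0.5507, 0.2421) at 10.4°, and the rings are at 67 (.6257,-.0503), 54 (.5843,-.186), 41 (.4684,-.0405) and 28 (.4445,-.1543). I'll move above ring67 first.

Call:
{"op": "apply_moves", "data": {
  "increments": [
    [[22,-30,0],[0,0,0],87],
    [[22,-30,0],[0,0,0],87],
    [[22,-30,0],[0,0,0],87],
    [[22,-30,0],[0,0,0],87],
    [[22,-30,0],[0,0,0],87],
    [[22,-30,0],[0,0,0],87],
    [[22,-30,0],[0,0,0],87],
    [[22,-30,0],[0,0,0],87],
    [[22,-30,0],[0,0,0],87],
    [[22,-30,0],[0,0,0],87],
    [[22,-30,0],[0,0,0],87],
    [[22,-30,0],[0,0,0],87],
    [[22,-30,0],[0,0,0],87],
    [[22,-30,0],[0,0,0],87],
    [[22,-30,0],[0,0,0],87],
    [[22,-30,0],[0,0,0],87],
    [[22,-30,0],[0,0,0],87],
    [[22,-30,0],[0,0,0],87],
    [[20,-30,0],[0,0,0],87],
    [[0,0,0],[0,0,0],87]
  ]
}}

```text
time: 2.85
tool_pos: [0.6093, -0.0243, 0.2468]
tool_rot: [[-0.38, -0.925, 0.0], [-0.925, 0.38, -0.001], [0.001, -0.001, -1.0]]
contact_force: [1.1, 0.3, -1.1]
grip_width: 0.0867
```

```bash
cat > go.py <<'E'
import sys; from h import *
s=robot.get_state(); R=np.array(s['tool_rot']); p=np.array(s['tool_pos'])
print(round(s['time'],2),p.round(4),'j6',np.round(s['joint_pos'],0),'f',np.round(s['contact_force'],1),'w',round(s['grip_width'],4),'tilt z',R[:,2].round(4))
print('shift mm',(1000*R.T@(np.array(list(map(float,sys.argv[1:4])))-p)).round(1))
E
python3 go.py .6257 -.0503 .036
```

```text
2.85 [ 0.6093 -0.0243  0.2468] j6 [ 13.  21.  -2.   0. -67.  55.] f [ 1.1  0.3 -1.1] w 0.0867 tilt z [ 5.0e-04 -1.4e-03 -1.0e+00]
shift mm [ 17.5 -24.8 210.9]
```

Call:
{"op": "apply_moves", "data": {
  "increments": [
    [[0,0,40],[0,0,0],87],
    [[0,0,40],[0,0,0],87],
    [[0,0,30],[0,0,0],87],
    [[0,0,0],[0,0,0],87],
    [[0,0,0],[0,0,0],87]
  ]
}}

```text
time: 3.27
tool_pos: [0.6063, -0.0198, 0.1367]
tool_rot: [[-0.374, -0.927, -0.003], [-0.927, 0.374, -0.001], [0.002, 0.002, -1.0]]
contact_force: [0.4, -0.2, 0.8]
grip_width: 0.0869
```

```bash
python3 go.py .6257 -.0503 .036
```

```text
3.27 [ 0.6063 -0.0198  0.1367] j6 [ 13.  26. -11.   0. -54.  55.] f [ 0.4 -0.2  0.8] w 0.0869 tilt z [-0.0031 -0.0014 -1.    ]
shift mm [ 20.8 -29.7 100.7]
```

Call:
{"op": "apply_moves", "data": {
  "increments": [
    [[11,-15,0],[0,0,0],87],
    [[10,-15,0],[0,0,0],87],
    [[0,0,20],[0,0,0],87],
    [[0,0,25],[0,0,0],87],
    [[0,0,25],[0,0,0],87],
    [[0,0,20],[0,0,0],87],
    [[0,0,10],[0,0,0],87],
    [[0,0,0],[0,0,0],87],
    [[0,0,0],[0,0,0],87]
  ]
}}

```text
time: 4.02
tool_pos: [0.6283, -0.0501, 0.0395]
tool_rot: [[-0.373, -0.928, 0.003], [-0.928, 0.373, -0.0], [-0.001, -0.003, -1.0]]
contact_force: [0.3, 0.3, 0.2]
grip_width: 0.0872
```

```bash
python3 go.py .6257 -.0503 .036
python3 - <<'E'
from h import *
im=viewer.grab_frame('side'); cv2.imwrite('pics/s1.png',cv2.resize(im[110:290,200:420,::-1],None,fx=3,fy=3,interpolation=cv2.INTER_CUBIC))
E
```

```text
4.02 [ 0.6283 -0.0501  0.0395] j6 [ 10.  34. -12.   0. -43.  58.] f [0.3 0.3 0.2] w 0.0872 tilt z [ 3.3e-03 -1.0e-04 -1.0e+00]
shift mm [1.2 2.4 3.5]
```

View pics/s1.png

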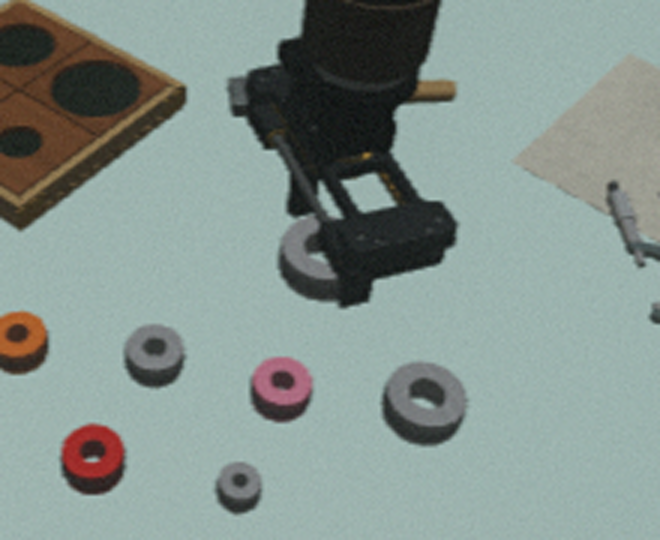

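The fingers straddle ring67. I'll go down 3 mm, close and lift.

Call:
{"op": "apply_moves", "data": {
  "increments": [
    [[0,2,3],[0,0,0],87],
    [[0,0,0],[0,0,0],75],
    [[0,0,0],[0,0,0],70],
    [[0,0,0],[0,0,0],66],
    [[0,0,0],[0,0,0],62],
    [[0,0,0],[0,0,0],60],
    [[0,0,0],[0,0,0],60],
    [[0,0,0],[0,0,0],60],
    [[0,0,0],[0,0,0],60]
  ],
  "squeeze": 35
}}

```text
time: 4.82
tool_pos: [0.625, -0.0497, 0.0349]
tool_rot: [[-0.374, -0.927, 0.0], [-0.927, 0.374, -0.0], [0.0, -0.0, -1.0]]
contact_force: [-0.3, 0.5, 2.9]
grip_width: 0.0658
```

```bash
python3 go.py .6042 .2052 .12
```

```text
4.82 [ 0.625  -0.0497  0.0349] j6 [ 10.  34. -13.   0. -43.  58.] f [-0.3  0.5  2.9] w 0.0658 tilt z [ 2.e-04 -2.e-04 -1.e+00]
shift mm [-228.6  114.7  -85.2]
```

Call:
{"op": "apply_moves", "data": {
  "increments": [
    [[0,0,-5],[0,0,0],60],
    [[0,0,-20],[0,0,0],60],
    [[0,0,-20],[0,0,0],60],
    [[0,0,-20],[0,0,0],60],
    [[0,0,-20],[0,0,0],60],
    [[-23,11,0],[0,0,0],60],
    [[-23,11,0],[0,0,0],60],
    [[-23,12,0],[0,0,0],60],
    [[-23,11,0],[0,0,0],60],
    [[-23,12,0],[0,0,0],60],
    [[-23,11,0],[0,0,0],60],
    [[-23,12,0],[0,0,0],60],
    [[-23,11,0],[0,0,0],60],
    [[-23,12,0],[0,0,0],60],
    [[-22,12,0],[0,0,0],60],
    [[0,0,0],[0,0,0],60],
    [[0,0,0],[0,0,0],60],
    [[0,0,0],[0,0,0],60]
  ]
}}

```text
time: 6.32
tool_pos: [0.6028, 0.2053, 0.1182]
tool_rot: [[-0.375, -0.927, -0.003], [-0.927, 0.375, -0.001], [0.002, 0.002, -1.0]]
contact_force: [-0.7, -0.7, -4.4]
grip_width: 0.0656
```

```bash
for i in 1 2; do python3 go.py .6042 .2052 .055; done
python3 - <<'E'
from h import *
a=viewer.grab_frame('side'); b=viewer.grab_frame('top')
o=np.hstack([cv2.resize(a[50:200,150:300],None,fx=2.6,fy=2.6,interpolation=cv2.INTER_CUBIC),cv2.resize(b[90:240,80:230],None,fx=2.6,fy=2.6,interpolation=cv2.INTER_CUBIC)])
cv2.imwrite('pics/s2.png',o[:,:,::-1])
E
```

```text
6.32 [0.6028 0.2053 0.1182] j6 [ 33.  30.  -7.  -0. -54.  35.] f [-0.7 -0.7 -4.4] w 0.0656 tilt z [-0.0031 -0.0013 -1.    ]
shift mm [-0.5 -1.5 63.1]
6.32 [0.6028 0.2053 0.1182] j6 [ 33.  30.  -7.  -0. -54.  35.] f [-0.7 -0.7 -4.4] w 0.0656 tilt z [-0.0031 -0.0013 -1.    ]
shift mm [-0.5 -1.5 63.1]
```

View pics/s2.png

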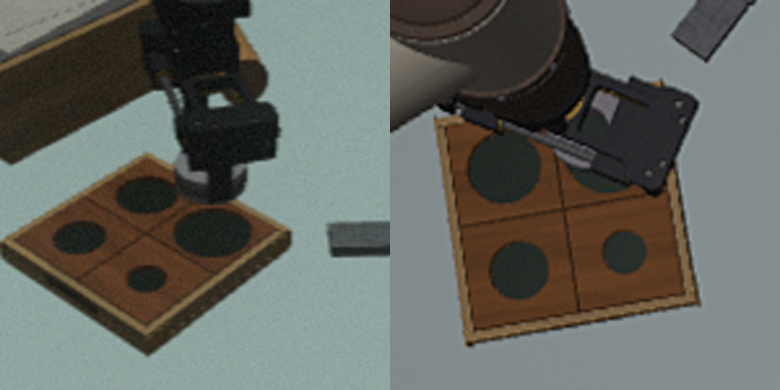

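Ring67 is held level over its seat. I'll lower it 57 of the expected 65 mm and check from close by.

Call:
{"op": "apply_moves", "data": {
  "increments": [
    [[0,0,15],[0,0,0],60],
    [[0,0,15],[0,0,0],60],
    [[0,0,12],[0,0,0],60],
    [[0,0,7],[0,0,0],60],
    [[0,0,4],[0,0,0],60],
    [[0,0,2],[0,0,0],60],
    [[0,0,2],[0,0,0],60],
    [[0,0,0],[0,0,0],60],
    [[0,0,0],[0,0,0],60]
  ]
}}

```text
time: 7.17
tool_pos: [0.6043, 0.206, 0.0631]
tool_rot: [[-0.374, -0.927, 0.001], [-0.927, 0.374, 0.0], [-0.001, -0.001, -1.0]]
contact_force: [-0.7, -0.1, -5.5]
grip_width: 0.0651
```

```bash
python3 go.py .6042 .2052 .055
python3 - <<'E'
from h import *
a=viewer.grab_frame('side')
cv2.imwrite('pics/s3.png',cv2.resize(a[90:180,170:280,::-1],None,fx=6,fy=6,interpolation=cv2.INTER_CUBIC))
E
```

```text
7.17 [0.6043 0.206  0.0631] j6 [ 33.  33. -10.   0. -47.  35.] f [-0.7 -0.1 -5.5] w 0.0651 tilt z [ 1.e-03  5.e-04 -1.e+00]
shift mm [ 0.8 -0.2  8.1]
```

View pics/s3.png

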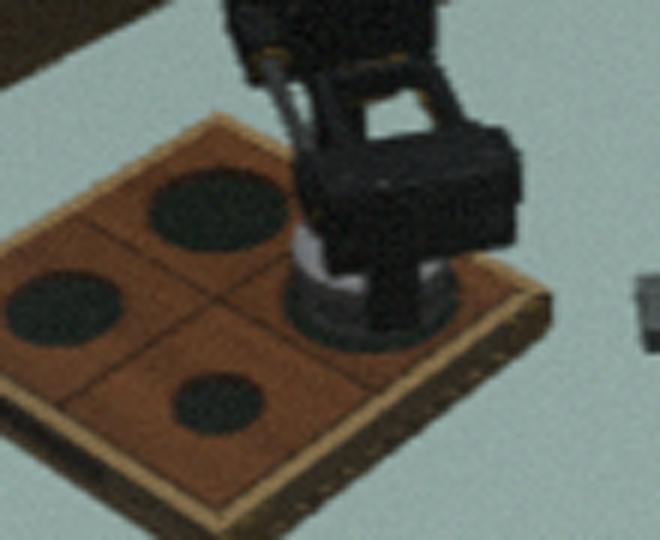

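It looks well centred. I'll go down 6 mm, then in small steps while watching the force.

Call:
{"op": "apply_moves", "data": {
  "increments": [
    [[0,0,2],[0,0,0],60],
    [[0,0,2],[0,0,0],60],
    [[0,0,2],[0,0,0],60],
    [[0,0,0.7],[0,0,0],60],
    [[0,0,0],[0,0,0],60],
    [[0,0,0],[0,0,0],60]
  ]
}}

```text
time: 7.72
tool_pos: [0.604, 0.2058, 0.0557]
tool_rot: [[-0.374, -0.927, -0.0], [-0.927, 0.374, -0.0], [0.0, 0.0, -1.0]]
contact_force: [-0.6, -0.1, -4.6]
grip_width: 0.0659
```

Call:
{"op": "apply_moves", "data": {
  "increments": [
    [[0,0,0.5],[0,0,0],60],
    [[0,0,0.3],[0,0,0],60],
    [[0,0,0],[0,0,0],60],
    [[0,0,0],[0,0,0],60]
  ]
}}

```text
time: 8.05
tool_pos: [0.604, 0.2058, 0.0551]
tool_rot: [[-0.374, -0.927, 0.0], [-0.927, 0.374, 0.0], [-0.0, -0.0, -1.0]]
contact_force: [0.4, -1.3, -5.2]
grip_width: 0.0656
```

Call:
{"op": "apply_moves", "data": {
  "increments": [
    [[0,0,0.5],[0,0,0],60],
    [[0,0,0],[0,0,0],60],
    [[0,0,0],[0,0,0],60]
  ]
}}

```text
time: 8.3
tool_pos: [0.604, 0.2058, 0.0549]
tool_rot: [[-0.374, -0.927, 0.0], [-0.927, 0.374, 0.0], [-0.0, -0.0, -1.0]]
contact_force: [-0.7, 0.0, -2.1]
grip_width: 0.0656
```

Call:
{"op": "apply_moves", "data": {
  "increments": [
    [[0,0,0.5],[0,0,0],60],
    [[0,0,0],[0,0,0],60],
    [[0,0,0],[0,0,0],60]
  ]
}}

```text
time: 8.55
tool_pos: [0.604, 0.2058, 0.0549]
tool_rot: [[-0.374, -0.927, 0.0], [-0.927, 0.374, 0.0], [-0.0, -0.0, -1.0]]
contact_force: [-3.2, -0.0, 3.0]
grip_width: 0.0656
```

It has touched down, with the force rising from -5 to +3 N. I'll release slowly and retreat upward.

Call:
{"op": "apply_moves", "data": {
  "increments": [
    [[0,0,0],[0,0,0],67],
    [[0,0,0],[0,0,0],68],
    [[0,0,0],[0,0,0],70],
    [[0,0,0],[0,0,0],73],
    [[0,0,0],[0,0,0],76],
    [[0,0,0],[0,0,0],76],
    [[0,0,0],[0,0,0],76],
    [[0,0,-5],[0,0,0],76],
    [[0,0,-15],[0,0,0],76],
    [[0,0,-25],[0,0,0],76],
    [[0,0,-20],[0,0,0],76],
    [[0,0,0],[0,0,0],76],
    [[0,0,0],[0,0,0],76]
  ]
}}

```text
time: 9.63
tool_pos: [0.6047, 0.2063, 0.121]
tool_rot: [[-0.374, -0.927, 0.003], [-0.927, 0.374, 0.002], [-0.003, -0.002, -1.0]]
contact_force: [-0.8, -0.1, -1.0]
grip_width: 0.0759
```

```bash
python3 go.py .5843 -.186 .12
```

```text
9.63 [0.6047 0.2063 0.121 ] j6 [ 33.  29.  -7.   0. -53.  35.] f [-0.8 -0.1 -1. ] w 0.0759 tilt z [ 0.0032  0.0021 -1.    ]
shift mm [ 3.714e+02 -1.280e+02  1.000e-01]
```

Call:
{"op": "apply_moves", "data": {
  "increments": [
    [[26,-9,0],[0,0,0],76],
    [[27,-9,0],[0,0,0],76],
    [[26,-9,0],[0,0,0],76],
    [[27,-9,0],[0,0,0],76],
    [[26,-9,0],[0,0,0],76],
    [[27,-9,0],[0,0,0],76],
    [[26,-9,0],[0,0,0],76],
    [[27,-9,0],[0,0,0],76],
    [[26,-9,0],[0,0,0],76],
    [[27,-9,0],[0,0,0],76],
    [[26,-9,0],[0,0,0],76],
    [[27,-9,0],[0,0,0],76],
    [[26,-10,0],[0,0,0],76],
    [[27,-10,0],[0,0,0],76],
    [[0,0,10],[0,0,0],76],
    [[0,0,0],[0,0,0],76],
    [[0,0,0],[0,0,0],76],
    [[0,0,0],[0,0,0],76]
  ]
}}

```text
time: 11.13
tool_pos: [0.5836, -0.1853, 0.1086]
tool_rot: [[-0.373, -0.928, -0.001], [-0.928, 0.373, 0.0], [0.0, 0.001, -1.0]]
contact_force: [-0.1, -0.5, -0.0]
grip_width: 0.0762
```

```bash
python3 go.py .5843 -.186 .035
python3 - <<'E'
from h import *
a=viewer.grab_frame('side')
cv2.imwrite('pics/s4.png',cv2.resize(a[90:290,160:420,::-1],None,fx=3,fy=3,interpolation=cv2.INTER_CUBIC))
E
```

```text
11.13 [ 0.5836 -0.1853  0.1086] j6 [ -2.  28. -11.  -0. -50.  71.] f [-0.1 -0.5 -0. ] w 0.0762 tilt z [-1.2e-03  1.0e-04 -1.0e+00]
shift mm [ 0.4 -1.  73.6]
```

View pics/s4.png

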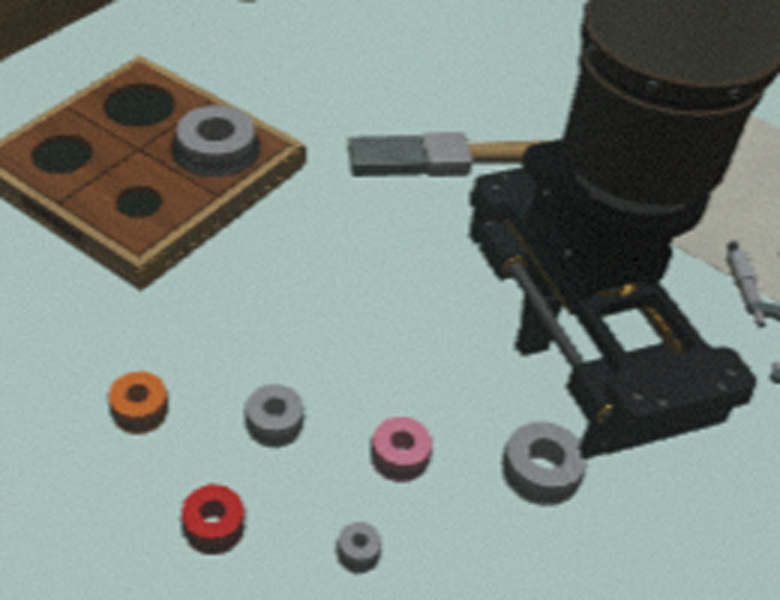

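Ring67 sits flat in its recess at (215,140). Next I'll descend on ring54, grip it and lift.

Call:
{"op": "apply_moves", "data": {
  "increments": [
    [[0,-1,20],[0,0,0],76],
    [[0,0,20],[0,0,0],76],
    [[0,0,20],[0,0,0],76],
    [[0,0,9],[0,0,0],76],
    [[0,0,4],[0,0,0],76],
    [[0,0,0],[0,0,0],76],
    [[0,0,0],[0,0,0],65],
    [[0,0,0],[0,0,0],58],
    [[0,0,0],[0,0,0],54],
    [[0,0,0],[0,0,0],50],
    [[0,0,0],[0,0,0],47],
    [[0,0,0],[0,0,0],47],
    [[0,0,0],[0,0,0],47],
    [[0,0,0],[0,0,0],47]
  ],
  "squeeze": 28
}}

```text
time: 12.35
tool_pos: [0.585, -0.1866, 0.0368]
tool_rot: [[-0.374, -0.927, 0.001], [-0.927, 0.374, -0.0], [-0.0, -0.001, -1.0]]
contact_force: [-1.3, 1.5, 4.8]
grip_width: 0.0524
```

```bash
python3 go.py .5876 .2957 .12
```

```text
12.35 [ 0.585  -0.1866  0.0368] j6 [ -3.  33. -15.   0. -42.  71.] f [-1.3  1.5  4.8] w 0.0524 tilt z [ 1.e-03 -2.e-04 -1.e+00]
shift mm [-448.2  178.1  -83.3]
```

Call:
{"op": "apply_moves", "data": {
  "increments": [
    [[0,0,-5],[0,0,0],47],
    [[0,0,-20],[0,0,0],47],
    [[0,0,-30],[0,0,0],47],
    [[0,0,-30],[0,0,0],47],
    [[-25,10,0],[0,0,0],47],
    [[-25,10,0],[0,0,0],47],
    [[-25,10,0],[0,0,0],47],
    [[-25,10,0],[0,0,0],47],
    [[-25,10,0],[0,0,0],47],
    [[-25,10,0],[0,0,0],47],
    [[-25,10,0],[0,0,0],47],
    [[-25,10,0],[0,0,0],47],
    [[-25,10,0],[0,0,0],47],
    [[-25,10,0],[0,0,0],47],
    [[-25,10,0],[0,0,0],47],
    [[-25,10,0],[0,0,0],47],
    [[-25,10,0],[0,0,0],47],
    [[-25,10,0],[0,0,0],47],
    [[-25,10,0],[0,0,0],47],
    [[-25,10,0],[0,0,0],47]
  ]
}}

```text
time: 14.02
tool_pos: [0.5849, 0.2451, 0.1197]
tool_rot: [[-0.375, -0.927, -0.003], [-0.927, 0.375, -0.001], [0.002, 0.002, -1.0]]
contact_force: [0.3, 0.1, -3.0]
grip_width: 0.0526
```

Call:
{"op": "apply_moves", "data": {
  "increments": [
    [[-25,10,0],[0,0,0],47],
    [[-23,8,0],[0,0,0],47],
    [[0,0,0],[0,0,0],47],
    [[0,0,0],[0,0,0],47],
    [[0,0,0],[0,0,0],47]
  ]
}}

```text
time: 14.43
tool_pos: [0.5864, 0.2948, 0.1197]
tool_rot: [[-0.375, -0.927, -0.003], [-0.927, 0.375, -0.002], [0.003, 0.002, -1.0]]
contact_force: [0.2, -0.6, -3.3]
grip_width: 0.0524
```

```bash
python3 go.py .5876 .2957 .056
```

```text
14.43 [0.5864 0.2948 0.1197] j6 [ 41.  31.  -4.  -0. -55.  27.] f [ 0.2 -0.6 -3.3] w 0.0524 tilt z [-0.0027 -0.0017 -1.    ]
shift mm [-1.4 -0.9 63.7]
```

Call:
{"op": "apply_moves", "data": {
  "increments": [
    [[-1,-1,15],[0,0,0],47],
    [[0,0,15],[0,0,0],47],
    [[0,0,14],[0,0,0],47],
    [[0,0,7],[0,0,0],47],
    [[0,0,4],[0,0,0],47],
    [[0,0,2],[0,0,0],47],
    [[0,0,0],[0,0,0],47],
    [[0,0,0],[0,0,0],47]
  ]
}}

```text
time: 15.1
tool_pos: [0.5892, 0.2962, 0.0649]
tool_rot: [[-0.374, -0.927, 0.001], [-0.927, 0.374, 0.001], [-0.001, -0.001, -1.0]]
contact_force: [0.4, 0.7, -2.4]
grip_width: 0.0522
```

```bash
python3 go.py .5876 .2957 .056
python3 - <<'E'
from h import *
a=viewer.grab_frame('side')
cv2.imwrite('pics/s5.png',cv2.resize(a[80:170,160:270,::-1],None,fx=6,fy=6,interpolation=cv2.INTER_CUBIC))
E
```

```text
15.1 [0.5892 0.2962 0.0649] j6 [ 41.  35.  -6.   0. -49.  27.] f [ 0.4  0.7 -2.4] w 0.0522 tilt z [ 1.2e-03  7.0e-04 -1.0e+00]
shift mm [1.  1.3 8.9]
```

View pics/s5.png

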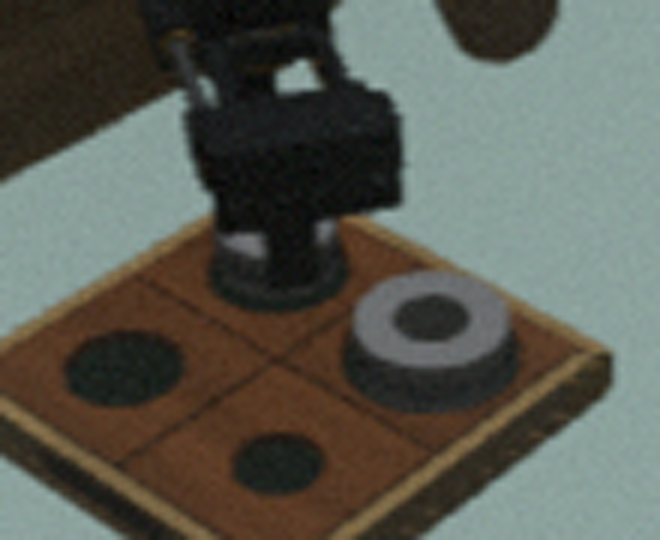

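Ring54 is centred over its seat and ring67 is seated. Lowering.

Call:
{"op": "apply_moves", "data": {
  "increments": [
    [[1,1,2],[0,0,0],47],
    [[0,0,2],[0,0,0],47],
    [[0,0,2],[0,0,0],47],
    [[0,0,0.7],[0,0,0],47],
    [[0,0,0],[0,0,0],47],
    [[0,0,0],[0,0,0],47]
  ]
}}

```text
time: 15.65
tool_pos: [0.5874, 0.2956, 0.0572]
tool_rot: [[-0.374, -0.927, -0.0], [-0.927, 0.374, -0.0], [0.0, 0.0, -1.0]]
contact_force: [0.1, 0.3, -3.0]
grip_width: 0.0522
```

Call:
{"op": "apply_moves", "data": {
  "increments": [
    [[0,0,0.5],[0,0,0],47],
    [[0,0,0.3],[0,0,0],47],
    [[0,0,0],[0,0,0],47],
    [[0,0,0],[0,0,0],47]
  ]
}}

```text
time: 15.98
tool_pos: [0.5875, 0.2956, 0.0569]
tool_rot: [[-0.374, -0.927, 0.0], [-0.927, 0.374, 0.0], [-0.0, -0.0, -1.0]]
contact_force: [-0.5, -0.7, -0.4]
grip_width: 0.0527
```

Call:
{"op": "apply_moves", "data": {
  "increments": [
    [[0,0,0.4],[0,0,0],47],
    [[0,0,0],[0,0,0],47],
    [[0,0,0],[0,0,0],47]
  ]
}}

```text
time: 16.23
tool_pos: [0.5875, 0.2957, 0.0568]
tool_rot: [[-0.374, -0.927, 0.001], [-0.927, 0.374, 0.0], [-0.0, -0.0, -1.0]]
contact_force: [-1.5, -1.1, 3.2]
grip_width: 0.0523
```

Call:
{"op": "apply_moves", "data": {
  "increments": [
    [[0,0,0],[0,0,0],54],
    [[0,0,0],[0,0,0],55],
    [[0,0,0],[0,0,0],57],
    [[0,0,0],[0,0,0],60],
    [[0,0,0],[0,0,0],63],
    [[0,0,0],[0,0,0],63],
    [[0,0,0],[0,0,0],63],
    [[0,0,-5],[0,0,0],63],
    [[0,0,-15],[0,0,0],63],
    [[0,0,-25],[0,0,0],63],
    [[0,0,-20],[0,0,0],63],
    [[0,0,0],[0,0,0],63],
    [[0,0,0],[0,0,0],63]
  ]
}}

```text
time: 17.32
tool_pos: [0.588, 0.2961, 0.1231]
tool_rot: [[-0.374, -0.927, 0.003], [-0.927, 0.374, 0.002], [-0.003, -0.002, -1.0]]
contact_force: [-0.1, 0.1, -0.0]
grip_width: 0.0627
```

```bash
python3 go.py .4684 -.0405 .11
```

```text
17.32 [0.588  0.2961 0.1231] j6 [ 41.  31.  -4.  -0. -55.  27.] f [-0.1  0.1 -0. ] w 0.0627 tilt z [ 0.0028  0.0025 -1.    ]
shift mm [357.  -15.1  11.9]
```

Call:
{"op": "apply_moves", "data": {
  "increments": [
    [[27,-1,0],[0,0,0],63],
    [[27,-1,0],[0,0,0],63],
    [[27,-1,0],[0,0,0],63],
    [[27,-1,0],[0,0,0],63],
    [[27,-1,0],[0,0,0],63],
    [[27,-1,0],[0,0,0],63],
    [[27,-1,0],[0,0,0],63],
    [[27,-1,0],[0,0,0],63],
    [[27,-1,0],[0,0,0],63],
    [[27,-1,0],[0,0,0],63],
    [[27,-1,0],[0,0,0],63],
    [[27,-1,0],[0,0,0],63],
    [[27,-2,0],[0,0,0],63],
    [[6,-1,12],[0,0,0],63],
    [[0,0,0],[0,0,0],63],
    [[0,0,0],[0,0,0],63],
    [[0,0,0],[0,0,0],63]
  ]
}}

```text
time: 18.73
tool_pos: [0.4679, -0.0407, 0.1091]
tool_rot: [[-0.374, -0.927, -0.0], [-0.927, 0.374, -0.0], [0.0, 0.0, -1.0]]
contact_force: [0.8, -0.7, 0.3]
grip_width: 0.0631
```

```bash
python3 go.py .4684 -.0405 .035
python3 - <<'E'
from h import *
a=viewer.grab_frame('side')
cv2.imwrite('pics/s6.png',cv2.resize(a[90:290,160:360,::-1],None,fx=3,fy=3,interpolation=cv2.INTER_CUBIC))
E
```

```text
18.73 [ 0.4679 -0.0407  0.1091] j6 [ 15.  16. -32.   0. -42.  53.] f [ 0.8 -0.7  0.3] w 0.0631 tilt z [-2.e-04 -2.e-04 -1.e+00]
shift mm [-0.4 -0.4 74.1]
```

View pics/s6.png

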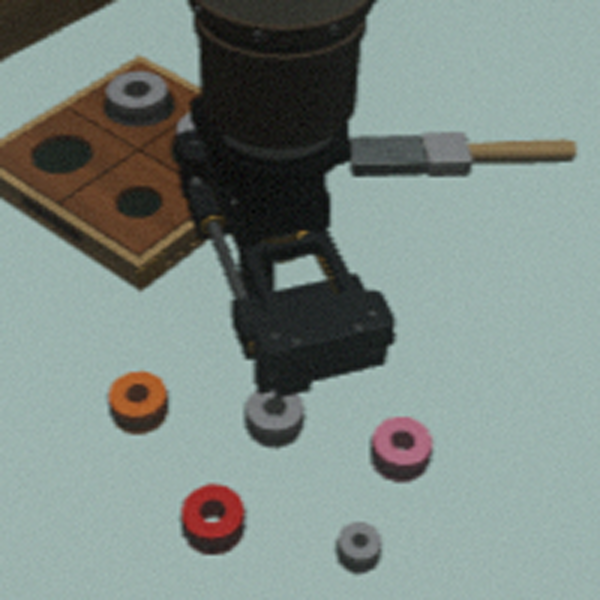

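Ring54 is seated, and the gripper is above the grey ring41 at (275,415), not one of the coloured look-alikes. Descend and grip.

Call:
{"op": "apply_moves", "data": {
  "increments": [
    [[0,0,20],[0,0,0],63],
    [[0,0,20],[0,0,0],63],
    [[0,0,20],[0,0,0],63],
    [[0,0,9],[0,0,0],63],
    [[0,0,4],[0,0,0],63],
    [[0,0,0],[0,0,0],63],
    [[0,0,0],[0,0,0],52],
    [[0,0,0],[0,0,0],45],
    [[0,0,0],[0,0,0],41],
    [[0,0,0],[0,0,0],38],
    [[0,0,0],[0,0,0],34],
    [[0,0,0],[0,0,0],34],
    [[0,0,0],[0,0,0],34],
    [[0,0,0],[0,0,0],34]
  ],
  "squeeze": 20
}}

```text
time: 19.95
tool_pos: [0.4682, -0.041, 0.0368]
tool_rot: [[-0.374, -0.927, 0.001], [-0.927, 0.374, 0.0], [-0.001, -0.001, -1.0]]
contact_force: [-1.3, 0.9, 5.2]
grip_width: 0.04
```

```bash
python3 go.py .4971 .2791 .12
```

```text
19.95 [ 0.4682 -0.041   0.0368] j6 [ 15.  23. -36.   0. -31.  53.] f [-1.3  0.9  5.2] w 0.04 tilt z [ 1.4e-03  2.0e-04 -1.0e+00]
shift mm [-307.7   92.8  -83.1]
```

Call:
{"op": "apply_moves", "data": {
  "increments": [
    [[0,0,-5],[0,0,0],34],
    [[0,0,-20],[0,0,0],34],
    [[0,0,-30],[0,0,0],34],
    [[0,0,-30],[0,0,0],34],
    [[-24,7,0],[0,0,0],34],
    [[-24,7,0],[0,0,0],34],
    [[-24,7,0],[0,0,0],34],
    [[-24,7,0],[0,0,0],34],
    [[-24,7,0],[0,0,0],34],
    [[-24,7,0],[0,0,0],34],
    [[-24,7,0],[0,0,0],34],
    [[-24,7,0],[0,0,0],34],
    [[-24,7,0],[0,0,0],34],
    [[-24,7,0],[0,0,0],34],
    [[-24,7,0],[0,0,0],34],
    [[-24,7,0],[0,0,0],34],
    [[-20,9,0],[0,0,0],34],
    [[0,0,0],[0,0,0],34],
    [[0,0,0],[0,0,0],34],
    [[0,0,0],[0,0,0],34]
  ]
}}

```text
time: 21.62
tool_pos: [0.4959, 0.2785, 0.1204]
tool_rot: [[-0.375, -0.927, -0.002], [-0.927, 0.375, -0.002], [0.002, 0.001, -1.0]]
contact_force: [0.8, -0.4, -2.3]
grip_width: 0.0399
```

```bash
python3 go.py .4971 .2791 .056
```

```text
21.62 [0.4959 0.2785 0.1204] j6 [ 46.  24. -17.  -0. -49.  22.] f [ 0.8 -0.4 -2.3] w 0.0399 tilt z [-0.002  -0.0015 -1.    ]
shift mm [-1.2 -1.  64.4]
```

Call:
{"op": "apply_moves", "data": {
  "increments": [
    [[0,0,15],[0,0,0],34],
    [[0,0,15],[0,0,0],34],
    [[0,0,14],[0,0,0],34],
    [[0,0,7],[0,0,0],34],
    [[0,0,4],[0,0,0],34],
    [[0,0,2],[0,0,0],34],
    [[0,0,0],[0,0,0],34],
    [[0,0,0],[0,0,0],34]
  ]
}}

```text
time: 22.28
tool_pos: [0.4971, 0.2794, 0.0648]
tool_rot: [[-0.374, -0.927, 0.001], [-0.927, 0.374, 0.001], [-0.001, -0.001, -1.0]]
contact_force: [-0.3, 0.6, -2.1]
grip_width: 0.0405
```

```bash
python3 go.py .4971 .2791 .056
python3 - <<'E'
from h import *
a=viewer.grab_frame('side')
cv2.imwrite('pics/s7.png',cv2.resize(a[80:180,140:260,::-1],None,fx=5,fy=5,interpolation=cv2.INTER_CUBIC))
E
```

```text
22.28 [0.4971 0.2794 0.0648] j6 [ 46.  28. -20.   0. -42.  22.] f [-0.3  0.6 -2.1] w 0.0405 tilt z [ 9.e-04  7.e-04 -1.e+00]
shift mm [ 0.3 -0.1  8.8]
```

View pics/s7.png

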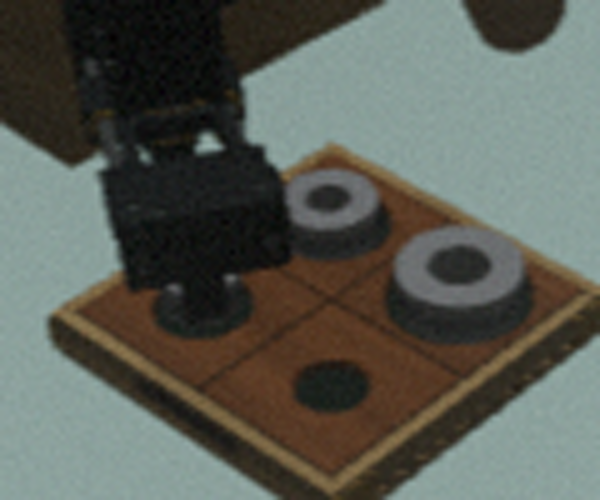

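Ring41 is centred over its seat. Lowering until contact.

Call:
{"op": "apply_moves", "data": {
  "increments": [
    [[0,0,2],[0,0,0],34],
    [[0,0,2],[0,0,0],34],
    [[0,0,2],[0,0,0],34],
    [[0,0,0.7],[0,0,0],34],
    [[0,0,0.4],[0,0,0],34],
    [[0,0,0],[0,0,0],34],
    [[0,0,0],[0,0,0],34]
  ]
}}

```text
time: 22.92
tool_pos: [0.4968, 0.2794, 0.057]
tool_rot: [[-0.374, -0.927, 0.0], [-0.927, 0.374, 0.0], [-0.0, -0.0, -1.0]]
contact_force: [0.0, -0.1, -2.1]
grip_width: 0.0406
```

Call:
{"op": "apply_moves", "data": {
  "increments": [
    [[0,0,0.4],[0,0,0],34],
    [[0,0,0.3],[0,0,0],34],
    [[0,0,0],[0,0,0],34],
    [[0,0,0],[0,0,0],34]
  ]
}}

```text
time: 23.25
tool_pos: [0.4968, 0.2794, 0.0569]
tool_rot: [[-0.374, -0.927, 0.0], [-0.927, 0.374, 0.0], [-0.0, -0.0, -1.0]]
contact_force: [-1.0, -1.1, 4.1]
grip_width: 0.0399
```

Call:
{"op": "apply_moves", "data": {
  "increments": [
    [[0,0,0.3],[0,0,0],34],
    [[0,0,0],[0,0,0],34],
    [[0,0,0],[0,0,0],34]
  ]
}}

```text
time: 23.5
tool_pos: [0.4968, 0.2794, 0.0568]
tool_rot: [[-0.374, -0.927, 0.0], [-0.927, 0.374, 0.0], [-0.0, -0.0, -1.0]]
contact_force: [-3.7, -0.5, 6.2]
grip_width: 0.0404
```

Contact. Release and go to ring28.

Call:
{"op": "apply_moves", "data": {
  "increments": [
    [[0,0,0],[0,0,0],42],
    [[0,0,0],[0,0,0],43],
    [[0,0,0],[0,0,0],45],
    [[0,0,0],[0,0,0],48],
    [[0,0,0],[0,0,0],50],
    [[0,0,0],[0,0,0],50],
    [[0,0,0],[0,0,0],50],
    [[0,0,-5],[0,0,0],50],
    [[0,0,-15],[0,0,0],50],
    [[0,0,-25],[0,0,0],50],
    [[0,0,-20],[0,0,0],50],
    [[0,0,0],[0,0,0],50],
    [[0,0,0],[0,0,0],50]
  ]
}}

```text
time: 24.58
tool_pos: [0.4973, 0.2799, 0.1227]
tool_rot: [[-0.374, -0.927, 0.002], [-0.927, 0.374, 0.003], [-0.003, -0.001, -1.0]]
contact_force: [0.1, -0.1, -0.6]
grip_width: 0.0497
```

```bash
python3 go.py .4445 -.1543 .11
```

```text
24.58 [0.4973 0.2799 0.1227] j6 [ 46.  24. -17.  -0. -49.  22.] f [ 0.1 -0.1 -0.6] w 0.0497 tilt z [ 0.0025  0.0026 -1.    ]
shift mm [ 422.4 -113.6   11.4]
```

Call:
{"op": "apply_moves", "data": {
  "increments": [
    [[26,-7,0],[0,0,0],50],
    [[26,-7,0],[0,0,0],50],
    [[26,-7,0],[0,0,0],50],
    [[26,-7,0],[0,0,0],50],
    [[26,-7,0],[0,0,0],50],
    [[26,-7,0],[0,0,0],50],
    [[26,-7,0],[0,0,0],50],
    [[26,-7,0],[0,0,0],50],
    [[26,-7,0],[0,0,0],50],
    [[26,-7,0],[0,0,0],50],
    [[26,-7,0],[0,0,0],50],
    [[26,-7,0],[0,0,0],50],
    [[26,-7,0],[0,0,0],50],
    [[26,-7,0],[0,0,0],50],
    [[26,-7,0],[0,0,0],50],
    [[21,-6,0],[0,0,0],50],
    [[11,-3,12],[0,0,0],50],
    [[0,0,0],[0,0,0],50],
    [[0,0,0],[0,0,0],50],
    [[0,0,0],[0,0,0],50]
  ]
}}

```text
time: 26.25
tool_pos: [0.4442, -0.1544, 0.1088]
tool_rot: [[-0.374, -0.927, -0.001], [-0.927, 0.374, -0.0], [0.0, 0.001, -1.0]]
contact_force: [-0.3, 0.4, -0.1]
grip_width: 0.0498
```

```bash
python3 go.py .4445 -.1543 .035
```

```text
26.25 [ 0.4442 -0.1544  0.1088] j6 [  1.  16. -31.   0. -42.  67.] f [-0.3  0.4 -0.1] w 0.0498 tilt z [-0.001 -0.    -1.   ]
shift mm [-0.2 -0.3 73.8]
```

Call:
{"op": "apply_moves", "data": {
  "increments": [
    [[0,0,20],[0,0,0],50],
    [[0,0,20],[0,0,0],50],
    [[0,0,20],[0,0,0],50],
    [[0,0,9],[0,0,0],50],
    [[0,0,4],[0,0,0],50],
    [[0,0,0],[0,0,0],50],
    [[0,0,0],[0,0,0],40],
    [[0,0,0],[0,0,0],33],
    [[0,0,0],[0,0,0],29],
    [[0,0,0],[0,0,0],25],
    [[0,0,0],[0,0,0],22],
    [[0,0,0],[0,0,0],22],
    [[0,0,0],[0,0,0],22],
    [[0,0,0],[0,0,0],22]
  ],
  "squeeze": 14
}}

```text
time: 27.42
tool_pos: [0.4448, -0.1547, 0.0366]
tool_rot: [[-0.374, -0.927, 0.001], [-0.927, 0.374, -0.0], [-0.0, -0.001, -1.0]]
contact_force: [-0.5, 1.4, 5.7]
grip_width: 0.0274
```

```bash
python3 go.py .5137 .1886 .12
```

```text
27.42 [ 0.4448 -0.1547  0.0366] j6 [  1.  23. -35.   0. -31.  67.] f [-0.5  1.4  5.7] w 0.0274 tilt z [ 1.1e-03 -1.0e-04 -1.0e+00]
shift mm [-344.1   64.5  -83.3]
```

Call:
{"op": "apply_moves", "data": {
  "increments": [
    [[0,0,-5],[0,0,0],22],
    [[0,0,-20],[0,0,0],22],
    [[0,0,-30],[0,0,0],22],
    [[0,0,-30],[0,0,0],22],
    [[-26,5,0],[0,0,0],22],
    [[-26,5,0],[0,0,0],22],
    [[-26,5,0],[0,0,0],22],
    [[-26,5,0],[0,0,0],22],
    [[-26,5,0],[0,0,0],22],
    [[-26,5,0],[0,0,0],22],
    [[-26,5,0],[0,0,0],22],
    [[-26,5,0],[0,0,0],22],
    [[-26,5,0],[0,0,0],22],
    [[-26,5,0],[0,0,0],22],
    [[-26,5,0],[0,0,0],22],
    [[-26,5,0],[0,0,0],22],
    [[-26,5,0],[0,0,0],22],
    [[-6,0,0],[0,0,0],22],
    [[0,0,0],[0,0,0],22],
    [[0,0,0],[0,0,0],22]
  ]
}}

```text
time: 29.08
tool_pos: [0.5122, 0.1881, 0.1205]
tool_rot: [[-0.374, -0.927, -0.002], [-0.927, 0.375, -0.001], [0.002, 0.001, -1.0]]
contact_force: [-0.4, 0.3, -1.2]
grip_width: 0.0272
```

Call:
{"op": "apply_moves", "data": {
  "increments": [
    [[0,0,15],[0,0,0],22],
    [[0,0,15],[0,0,0],22],
    [[0,0,14],[0,0,0],22],
    [[0,0,7],[0,0,0],22],
    [[0,0,2],[0,0,0],22],
    [[0,0,2],[0,0,0],22],
    [[0,0,0],[0,0,0],22],
    [[0,0,0],[0,0,0],22]
  ]
}}

```text
time: 29.75
tool_pos: [0.5133, 0.1887, 0.0667]
tool_rot: [[-0.375, -0.927, 0.001], [-0.927, 0.375, 0.001], [-0.001, -0.001, -1.0]]
contact_force: [0.9, 0.1, -0.4]
grip_width: 0.0277
```

```bash
python3 go.py .5137 .1886 .056
python3 - <<'E'
from h import *
a=viewer.grab_frame('side')
cv2.imwrite('pics/s8.png',cv2.resize(a[80:200,140:270,::-1],None,fx=5,fy=5,interpolation=cv2.INTER_CUBIC))
E
```

```text
29.75 [0.5133 0.1887 0.0667] j6 [ 37.  26. -23.   0. -41.  31.] f [ 0.9  0.1 -0.4] w 0.0277 tilt z [ 1.1e-03  7.0e-04 -1.0e+00]
shift mm [-0.1 -0.4 10.7]
```

View pics/s8.png

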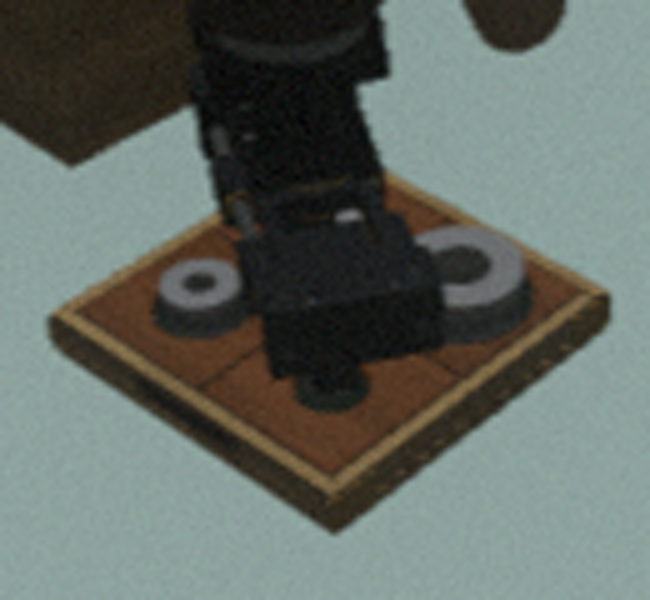

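Ring41 is seated at (200,297), and ring28 is over its seat at (330,388). Lowering 8.5 mm, then in small steps.

Call:
{"op": "apply_moves", "data": {
  "increments": [
    [[0,0,3],[0,0,0],22],
    [[0,0,3],[0,0,0],22],
    [[0,0,2],[0,0,0],22],
    [[0,0,0.7],[0,0,0],22],
    [[0,0,0.4],[0,0,0],22],
    [[0,0,0],[0,0,0],22],
    [[0,0,0],[0,0,0],22]
  ]
}}

```text
time: 30.38
tool_pos: [0.513, 0.1887, 0.057]
tool_rot: [[-0.374, -0.927, 0.0], [-0.927, 0.374, 0.0], [-0.0, -0.0, -1.0]]
contact_force: [-0.2, 0.1, -0.8]
grip_width: 0.0273
```

Call:
{"op": "apply_moves", "data": {
  "increments": [
    [[0,0,0.4],[0,0,0],22],
    [[0,0,0.3],[0,0,0],22],
    [[0,0,0],[0,0,0],22],
    [[0,0,0],[0,0,0],22]
  ]
}}

```text
time: 30.72
tool_pos: [0.5131, 0.1888, 0.0567]
tool_rot: [[-0.374, -0.927, 0.001], [-0.927, 0.374, 0.0], [-0.0, -0.0, -1.0]]
contact_force: [-1.2, 0.1, 3.7]
grip_width: 0.0276
```

Contact. Release, rise and back away so the cameras can see the tray.

Call:
{"op": "apply_moves", "data": {
  "increments": [
    [[0,0,0],[0,0,0],29],
    [[0,0,0],[0,0,0],30],
    [[0,0,0],[0,0,0],32],
    [[0,0,0],[0,0,0],35],
    [[0,0,0],[0,0,0],37],
    [[0,0,0],[0,0,0],37],
    [[0,0,0],[0,0,0],37],
    [[0,0,-5],[0,0,0],37],
    [[0,0,-20],[0,0,0],37],
    [[0,0,-30],[0,0,0],37],
    [[0,0,-30],[0,0,0],37],
    [[0,0,-30],[0,0,0],37],
    [[-30,10,0],[0,0,0],37],
    [[-35,10,0],[0,0,0],37],
    [[-35,10,0],[0,0,0],37],
    [[-35,10,0],[0,0,0],37],
    [[-35,10,0],[0,0,0],37],
    [[-35,10,0],[0,0,0],37],
    [[-35,10,0],[0,0,0],37],
    [[-35,10,0],[0,0,0],37]
  ]
}}

```text
time: 32.38
tool_pos: [0.5416, 0.4752, 0.1717]
tool_rot: [[-0.374, -0.927, 0.0], [-0.927, 0.374, 0.0], [-0.0, -0.0, -1.0]]
contact_force: [0.2, -1.3, -0.2]
grip_width: 0.0375
```

Call:
{"op": "apply_moves", "data": {
  "increments": [
    [[-35,10,0],[0,0,0],37],
    [[-35,10,0],[0,0,0],37],
    [[-35,10,0],[0,0,0],37],
    [[0,0,0],[0,0,0],37],
    [[0,0,0],[0,0,0],37],
    [[0,0,0],[0,0,0],37],
    [[0,0,0],[0,0,0],37]
  ]
}}

```text
time: 32.97
tool_pos: [0.5534, 0.5811, 0.1719]
tool_rot: [[-0.375, -0.927, 0.0], [-0.927, 0.375, -0.0], [0.0, -0.0, -1.0]]
contact_force: [-0.2, -0.1, 0.5]
grip_width: 0.0372
```

Run:
```python
from h import *
a=viewer.grab_frame('side'); b=viewer.grab_frame('top')
for n,im in(('side',a),('top',b)):
    k=viewer.get_calibration(n)
    for q,v in {'bw':(.522,-.325,.054,.026),'bt':(.367,-.285,.041,.034)}.items(): print(n,q,fitring(im,k,*v)[0].round(4))
o=np.hstack([cv2.resize(x,(400,400),interpolation=cv2.INTER_CUBIC) for x in(a[85:195,145:255],b[115:225,95:205])]); cv2.imwrite('pics/f.png',o[:,:,::-1])
s=robot.get_state();print(s['time'],s['tool_pos'],s['contact_force'])
```

```text
side bw [ 0.5229 -0.3248]
side bt [ 0.3661 -0.2853]
top bw [ 0.5229 -0.3217]
top bt [ 0.3665 -0.2818]
33.0667 [0.55362886 0.58102872 0.17247898] [-0.08039318  0.12255567  1.69719645]
```

View pics/f.png

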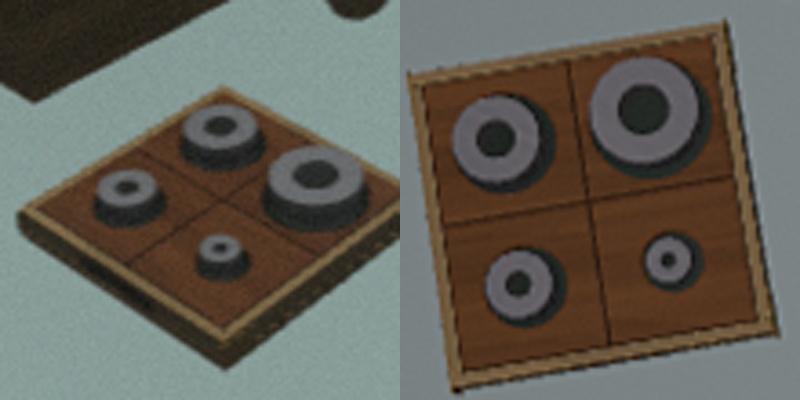

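All four rings lie flat in their own recesses, and the offset seen from above is parallax. The bushes have not moved. Handing in.

```bash
python3 -c "
from rig import job; print(job.hand_in())"
```

```text
the job is handed in; nothing more can be done
None
```

All four steel setting rings are in the tray, each in the recess of its own size. I gripped them one at a time (67, 54, 41, then 28) and lowered each until the force showed it touching the felt. Then I opened the fingers slowly and backed away. I handed the job in at about 33 s of the 102 s allowed.

- **Rings:** In the last pictures, from the top and the side, all four lie flat in the right recesses. The rings look slightly off-centre from above. That fits the camera's slant on their raised tops, but I did not measure their final positions.
- **Bushes:** Both stand within about 0.1 mm of where they were at the start.
- **Look-alikes:** I did not touch the orange, pink and red rings.
- **Forces:** Readings at the end of each move reached about 7 N at most at touchdown. Forces between those readings were not logged.
- **Disagreements:** The two cameras differed by 2–3 mm in y when locating the rings, so I used the average. When holding a ring, the gripper read its width 0.5–1.5 mm too small.

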